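# Put the heat sink away and latch the parts box

## Robot

A 7-joint arm with a two-finger parallel gripper is mounted at the origin on the work surface. World frame = base frame: x ahead of the robot, y to its left, z up, the work surface at z = 0. Lengths are in m, angles in degrees, forces in N, time in s.
With the tool pointing down it reaches from about 0.4 to 0.85 m from the base axis. Payload 4.5 kg.
Tool frame: the origin (TCP) lies at the very end of the fingers, on their centre line; the grasp point (between the pads) lies 19 mm behind it; x points along the fingers, y is the direction in which the jaws open and shut, and the axes are right-handed (so a half turn about x gives the same grasp; the last joint's range is limited). The gripper opens to 88 mm and grips with 3 to 60 N. Pads are 18 mm wide; open, the fingers measure 123 mm over their backs; the gripper's body (75 mm by 187 mm) begins 45 mm behind the grasp point.
Start: joints at [74.76, 39.483, -11.15, 89.685, 9.013, 51.709, -12.324], TCP at [0.185, -0.597, 0.239] pointing down, gripper open.
Joint ranges: [-172.22, 172.22], [-26.19, 119.32], [-84.43, 86.54], [7.71, 146.69], [-57.33, 237.33], [2.42, 119.75], [-152.13, 152.13]. Speed limits (degrees/s): [147.25, 147.25, 180, 180, 180, 180, 180].

## Interface

Orientations are given as a 3x3 rotation matrix whose columns are the frame's x, y, z axes.
In Python, from cell import manip gives the robot as it stands.
- The arm moves only by the tool send_rows, never from a script. Its argument "moves" is a list of rows, each a list of 7 numbers: the shift along the tool's x, y, z in cm, then the turn, a rotation vector about the tool's x, y, z in rad, then the opening, from 0 (shut) to 1 (fully open). A call has 1 to 10 rows; each row shifts and turns the commanded pose from where the row before left it, along the tool's axes as they then stand; what a row does not reach is not made up. A row lasts 1/12 s, in which the tool goes at most 41.7 mm and 7.16 degrees, less where a joint would pass 70% of its speed; a pose out of reach is approached as far as the arm can. A call is refused whole if a number of a shift passes 4.17 or a number of a turn 0.125, either way. A call with a gripper value outside its range is refused whole. The fingers move at their own pace and stop on an object; the grip force is fixed at half the most. Time passes only in rows, so rows that do not move let the fingers close. It gives the time, the measured TCP pose, the force and the opening at its end, in the units of the state.
- manip.state(): the state, without advancing time (a new reading comes with each control period).
- manip.grab_frame(name): name is "scene" or "top" or "wrist"; returns a dict with "frame" (420x560x3 uint8, red, green, blue), "fx", "fy", "cx", "cy" (pixels), "view" (4x4, takes a point from world to camera coordinates); the wrist camera has in their place "tool_from_camera" (4x4, takes a point from camera to tool coordinates, whose origin is the TCP and whose axes are the tool frame's). Camera axes: x right, y up, looking along -z (the intrinsics and any distortion apply to the point x, -y, -z); pixel columns grow to the right and rows downward; lengths in m; the calibration is good to about 2 mm. The wrist camera is an equidistant fisheye: a pixel r from the principal point sees the ray r / f radians off the axis. A picture is of the moment at which its call begins: read the wrist's pose just before it. There is no depth.
- manip.sign_off(): hands the job in, once; it reports no verdict.
Trained networks look in the newest picture that a camera, given by its name, has taken for a name from the list of things; names that differ only in an ending like _2 or _b are one class to them, and where a whole thing is asked for, a point or a joint stands for the part that bears it (a point fixed in the world has none). Each returns a list of dicts, best first, with "p" (0 to 1); they miss things now and then, are a little off and sometimes report something else, mostly with a low value. They report only what shows in the picture. A call takes as long as a camera call.
- manip.look_for(thing, camera): "point" ([column, row] in pixels, amid what is visible of it).
- manip.tip_of(thing, camera): "point" ([column, row] in pixels: a listed point, or the origin of a listed thing).
The state is a dict: "clock": time; "joint_pos": joint angles; "qvel": joint speeds; "joint_torque": joint torques, N m; "tool_pos": TCP position; "ee_rot": TCP orientation; "force": force on the tool from outside, world axes, zero at the start; "torque": the same for the moment, N m; "width": finger opening in m.
Only numpy, scipy, OpenCV 4.12 (cv2) and the standard library are available. Lean on these libraries where they do the work, as an engineer would, in place of code of your own. Each camera call takes 0.05 s, during which the arm holds its last target. There are 200 camera calls.

## Task

Put the loose aluminium heat sink gently into the open well of the grey parts box, then push the box's sliding gate shut by its handle until the spring catch clicks behind the gate's tab. The catch has been re-adjusted and its place was not measured, so feel for the click and do not ram the gate. Leave the other things on the bench where they are.

Things in the scene. Friction and masses are not known exactly. Their poses are not given: they have to be found in the camera images.
- box: Grey steel parts box fixed to the bench, 203 mm (its x) by 335 mm (its y), deck 62 mm above the bench; origin on the bench. A flat steel gate, 120 mm wide (x), 145 mm long (y), top 70 mm up, slides on the deck along the box's +y over the well, between rails up to 72 mm high. The dark catch block stands on the deck at box x 64 to 118 mm, y 22 to 146 mm, up to 96 mm above the bench.
- well (a point): Centre of the open well's mouth, 62 mm above the bench; axes as the box's. The well is 96 mm (x) by 112 mm (y), its floor 8 mm above the bench. The gate's leading edge stands at the well's -y rim when the gate is fully open.
- gate (a joint): Travel of the gate in m along the box's +y, 0 fully open; starts at 0 to 0.015. Dry friction of about 4 N resists it. Some 40 mm before the click its ramped tab starts to push the spring bolt aside (about 5 N more for 15 mm, then 2 N). A spring buffer (1.3 N/mm) meets it 5 mm before the click and goes solid 8 mm after it. The click comes anywhere from 112 to 140 mm, differently each time.
- push_face (a point): Centre of the handle's face that is pushed, on the side of the box's -y: face 70 mm wide (box x) standing upright, 100 mm above the bench. It moves with the gate. The handle is a black upright bar, 70 mm wide (box x), 12 mm thick (box y), from 70 to 122 mm above the bench; nothing stands near it. At the click the push is about 10 N; 15 to 20 N is safely behind it; over 50 N is ramming.
- bolt (a joint): Spring bolt of the catch, brass, in m: 0 sprung out (before the gate's tab comes and again after the click), about 0.009 pushed aside along the box's +x while the gate's tab passes it.
- sink_center (a point): Centre of the heat sink, a finned bare aluminium block standing alone on the bench, 64 mm long (its x), 34 mm wide (its y), 40 mm high, about 0.18 kg; the point lies 20 mm above its underside.
- sink: The same heat sink; origin at the centre of its underside.
- transformer_center (a point): Centre of a bystander: dark laminated transformer with a copper winding, 66 x 52 x 54 mm. It or the heat sink may be on either side of the box.
- spool: Bystander: metal spool, 64 mm across, 50 mm high, origin under its centre.
- flux: Bystander: small clear bottle, 52 mm across, 110 mm high, origin under its centre.
- screws: Bystander: glass jar with black cap, 66 mm across, 75 mm high, origin under its centre.
- board: Bystander: circuit board lying flat, 110 x 80 mm, up to 17 mm high, between the robot and the box, origin under its centre.
- driver: Bystander: screwdriver lying on the bench.
- meter: Bystander: multimeter lying on its back, 150 x 76 x 32 mm, origin under its centre.

How it is judged:
By the outcome, as a careful person would: the job done as asked, in the order asked, and still so for the second after the job is handed in, with the robot touching nothing.
It also fails if it takes over 54 s, if anything falls off the work surface, if the arm or the gripper's body presses on something with over 40 N, if the wrist force passes 120 N, or if a joint passes its speed limit or range.

## Working session

There is one attempt and no reset: what is moved stays moved. The work goes in short steps, Python scripts to look and compute and a tool call to move; the robot and the scene stay as the last step left them, time stands still between calls to the robot, and variables do not carry over. Pictures are saved under pics/ and viewed, about 8 in all and at most 12, crops included, and the job is handed in when it is done.

Besides the shell and the picture viewer there is one more tool, called after "Call:" by a JSON object that holds its "fn" and its "kwargs". send_rows: Moves the arm, as the interface text tells. Its arguments: {"type":"object","properties":{"moves":{"type":"array"}},"required":["moves"]}

```bash
mkdir -p pics
cat > h.py <<'E'
import numpy as np, cv2
from cell import manip
def grab(n,save=None):
    s=manip.state(); f=manip.grab_frame(n)
    if save: cv2.imwrite('pics/'+save,f['frame'][:,:,::-1])
    if n=='wrist':
        T=np.eye(4);T[:3,:3]=np.array(s['ee_rot']);T[:3,3]=s['tool_pos'];C=T@np.array(f['tool_from_camera'])
    else: C=np.linalg.inv(np.array(f['view']))
    f['C']=C; f['n']=n; return f
def ray(f,p):
    u=(p[0]-f['cx'])/f['fx'];v=(p[1]-f['cy'])/f['fy']
    if f['n']=='wrist':
        r=np.hypot(u,v); k=np.sin(r)/r if r>1e-9 else 1; d=np.array([u*k,-v*k,-np.cos(r)])
    else: d=np.array([u,-v,-1.])
    return f['C'][:3,3], f['C'][:3,:3]@d
def onz(f,p,z):
    o,d=ray(f,p); return o+d*(z-o[2])/d[2]
def proj(f,P):
    c=np.linalg.inv(f['C'])@np.append(P,1); x,y,z=c[0],-c[1],-c[2]
    if f['n']=='wrist':
        r=np.hypot(x,y);t=np.arctan2(r,z);x,y=x/r*t,y/r*t
    else: x,y=x/z,y/z
    return np.array([f['cx']+f['fx']*x,f['cy']+f['fy']*y])
E
python3 - <<'E'
from h import *
np.set_printoptions(precision=3,suppress=True)
Z=dict(box=0,well=.062,push_face=.1,sink_center=.02,sink=0,transformer_center=.027,spool=0,flux=0,screws=0,board=0,meter=0)
im=[]
for c in ['scene','top']:
    f=grab(c,c+'0.png');print(c,f['C'][:3,3],[k for k in f if k not in('frame','view','C')])
    for t,z in Z.items():
        for r in manip.tip_of(t,c)[:2]: print(c,t,round(r['p'],2),np.round(r['point']),onz(f,r['point'],z))
s=manip.state();print(s['clock'],s['tool_pos'],np.array(s['ee_rot']))
E
```

```text
scene [1.103 0.599 1.106] ['fx', 'fy', 'cx', 'cy', 'n']
scene box 0.69 [284. 234.] [0.598 0.035 0.   ]
scene box 0.53 [246. 141.] [ 0.433 -0.344  0.   ]
scene well 0.72 [299. 230.] [0.586 0.084 0.062]
scene push_face 0.56 [248. 196.] [ 0.63  -0.081  0.1  ]
scene sink_center 0.6 [331. 193.] [0.393 0.027 0.02 ]
scene sink_center 0.58 [393. 269.] [0.463 0.328 0.02 ]
scene sink 0.55 [388. 270.] [0.464 0.315 0.   ]
scene transformer_center 0.9 [246. 141.] [ 0.45  -0.322  0.027]
scene spool 0.93 [186. 204.] [ 0.747 -0.255  0.   ]
scene flux 0.89 [220. 260.] [ 0.791 -0.022  0.   ]
scene screws 0.59 [304. 330.] [0.758 0.286 0.   ]
scene board 0.8 [335. 192.] [0.373 0.023 0.   ]
scene meter 0.94 [353. 343.] [0.69  0.393 0.   ]
top [ 0.353 -0.022  1.338] ['fx', 'fy', 'cx', 'cy', 'n']
top box 0.69 [256. 208.] [0.601 0.029 0.   ]
top box 0.5 [300. 194.] [ 0.641 -0.093  0.   ]
top well 0.6 [238. 207.] [0.591 0.076 0.062]
top well 0.49 [256. 291.] [0.375 0.025 0.062]
top push_face 0.64 [301. 191.] [ 0.628 -0.09   0.1  ]
top sink_center 0.98 [146. 256.] [0.466 0.323 0.02 ]
top sink_center 0.68 [301. 192.] [ 0.64  -0.095  0.02 ]
top sink 0.82 [151. 261.] [0.454 0.313 0.   ]
top transformer_center 0.72 [388. 259.] [ 0.459 -0.322  0.027]
top transformer_center 0.57 [260. 291.] [0.373 0.017 0.027]
top spool 0.56 [364. 158.] [ 0.745 -0.273  0.   ]
top flux 0.65 [276. 141.] [ 0.794 -0.025  0.   ]
top screws 0.72 [169. 151.] [0.765 0.277 0.   ]
top board 0.74 [257. 289.] [0.379 0.025 0.   ]
top meter 0.64 [128. 177.] [0.688 0.389 0.   ]
top meter 0.26 [152. 259.] [0.459 0.312 0.   ]
1.2 [ 0.185 -0.597  0.239] [[-0.     0.295 -0.955]
 [-0.    -0.955 -0.295]
 [-1.     0.     0.   ]]
```

View pics/top0.png

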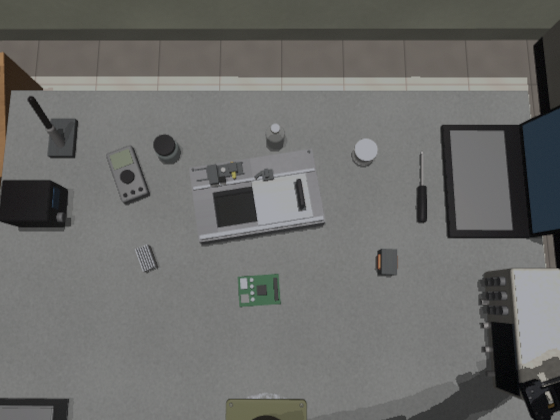

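View pics/scene0.png

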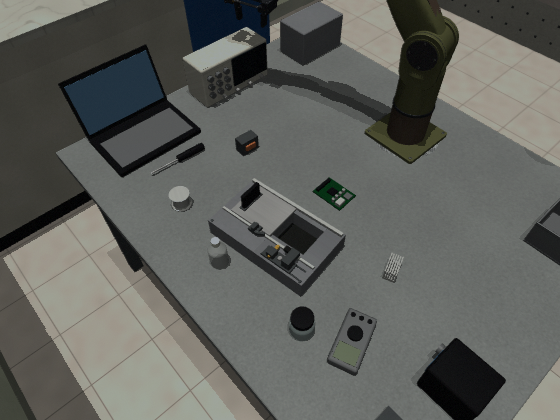

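Top view: sink at about (146,258), to the left of the box. The box's +y points left, with the well at (236,207) and the handle at (300,194). The transformer is on the other side, at (388,262). The scene view agrees, so I'm setting out towards the sink.

Call:
{"fn": "send_rows", "kwargs": {"moves": [[0,-2,-3.6,0,0,0,1],[0,-2,-3.6,0,0,0,1],[0,-2,-3.6,0,0,0,1],[0,-2,-3.6,0,0,0,1],[0,-2,-3.6,0,0,0,1],[0,-2,-3.6,0,0,0,1],[0,-2,-3.6,0,0,0,1],[0,-2,-3.6,0,0,0,1],[0,-2,-3.6,0,0,0,1],[0,-2,-3.6,0,0,0,1]]}}

```text
clock: 2.03
tool_pos: [0.4707, -0.2981, 0.239]
ee_rot: [[0.0, 0.295, -0.955], [-0.0, -0.955, -0.295], [-1.0, 0.0, -0.0]]
force: [-0.0, -0.8, -0.1]
width: 0.0884
```

Call:
{"fn": "send_rows", "kwargs": {"moves": [[0,-3.7,-1.1,0,0,0,1],[0,-3.7,-1.1,0,0,0,1],[0,-3.7,-1.1,0,0,0,1],[0,-3.7,-1.1,0,0,0,1],[0,-3.7,-1.1,0,0,0,1],[0,-3.7,-1.1,0,0,0,1],[0,-3.7,-1.1,0,0,0,1],[0,-3.7,-1.1,0,0,0,1],[0,-3.7,-1.1,0,0,0,1],[0,-3.7,-1.1,0,0,0,1]]}}

```text
clock: 2.87
tool_pos: [0.4652, 0.0882, 0.239]
ee_rot: [[0.001, 0.295, -0.955], [0.0, -0.955, -0.295], [-1.0, 0.0, -0.001]]
force: [1.0, -0.1, -0.3]
width: 0.088
```

Call:
{"fn": "send_rows", "kwargs": {"moves": [[0,-3.7,-1.1,0,0,0,1],[0,-3.7,-1.1,0,0,0,1],[0,-3.7,-1.1,0,0,0,1],[0,-3.7,-1.1,0,0,0,1],[0,-3.7,-1.1,0,0,0,1],[0,-3.7,-1.1,0,0,0,1],[2,0,0,0,0,0,1],[2,0,0,0,0,0,1],[0,0,0,0,0,0,1]]}}

```text
clock: 3.62
tool_pos: [0.4606, 0.3174, 0.1957]
ee_rot: [[-0.005, 0.297, -0.955], [-0.004, -0.955, -0.297], [-1.0, 0.002, 0.006]]
force: [-0.2, -0.5, -0.5]
width: 0.0879
```

```bash
cat > s.py <<'E'
from h import *
np.set_printoptions(precision=4,suppress=True)
f=grab('wrist','w1.png'); print(f['C'][:3,3],f['C'][:3,2])
for t,z in [('sink_center',.02),('sink',0)]:
    for r in manip.tip_of(t,'wrist')[:2]: print(t,r['p'],r['point'],onz(f,r['point'],z))
s=manip.state();print(s['clock'],s['tool_pos'],np.array(s['ee_rot']),s['joint_pos'])
P=np.array([[x,y,.04] for x in np.arange(.36,.56,.0005) for y in np.arange(.22,.42,.0005)])
# orthorectified view at z=.04
xs=np.arange(.56,.36,-.0005);ys=np.arange(.42,.22,-.0005)
m=np.array([[proj(f,(x,y,.04)) for y in ys] for x in xs],np.float32)
o=cv2.remap(f['frame'],m,None,cv2.INTER_LINEAR)
cv2.imwrite('pics/w1o.png',np.hstack([f['frame'][:400,:,::-1],o[:,:400,::-1]])[:, -800:])
E
python3 s.py
```

```text
[0.5279 0.3388 0.3415] [0.2648 0.086  0.9605]
sink_center 0.9 [278.1, 187.4] [0.4613 0.3217 0.02  ]
sink 0.66 [278.7, 186.6] [0.4582 0.3203 0.    ]
3.7667 [0.4632 0.3175 0.1993] [[ 0.0005  0.2945 -0.9556]
 [-0.     -0.9556 -0.2945]
 [-1.      0.0002 -0.0005]] [ -36.6349   37.5058   -4.1816  103.4604    4.0644   39.1543 -115.9784]Traceback (most recent call last):
  File "s.py", line 12, in <module>
    cv2.imwrite('pics/w1o.png',np.hstack([f['frame'][:400,:,::-1],o[:,:400,::-1]])[:, -800:])
                               ~~~~~~~~~^^^^^^^^^^^^^^^^^^^^^^^^^^^^^^^^^^^^^^^^^^
    return _nx.concatenate(arrs, 1, dtype=dtype, casting=casting)
           ~~~~~~~~~~~~~~~^^^^^^^^^^^^^^^^^^^^^^^^^^^^^^^^^^^^^^^
ValueError: all the input array dimensions except for the concatenation axis must match exactly, but along dimension 0, the array at index 0 has size 400 and the array at index 1 has size 401
```

```bash
sed -i '/^P=/d; s/o\[:,:400,::-1\]/o[:400,:400,::-1]/; s/\[:, -800:\]/[:,160:]/' s.py; python3 s.py
```

```text
[0.5298 0.3382 0.3456] [0.2598 0.0815 0.9622]
sink_center 0.93 [277.1, 190.2] [0.4611 0.3225 0.02  ]
sink 0.7 [279.1, 188.8] [0.459  0.3199 0.    ]
3.9167 [0.4636 0.3178 0.1999] [[ 0.0019  0.2943 -0.9557]
 [ 0.0012 -0.9557 -0.2943]
 [-1.     -0.0006 -0.0021]] [ -36.6206   37.4487   -4.1927  103.4436    4.0633   39.1255 -115.982 ]
```

View pics/w1o.png

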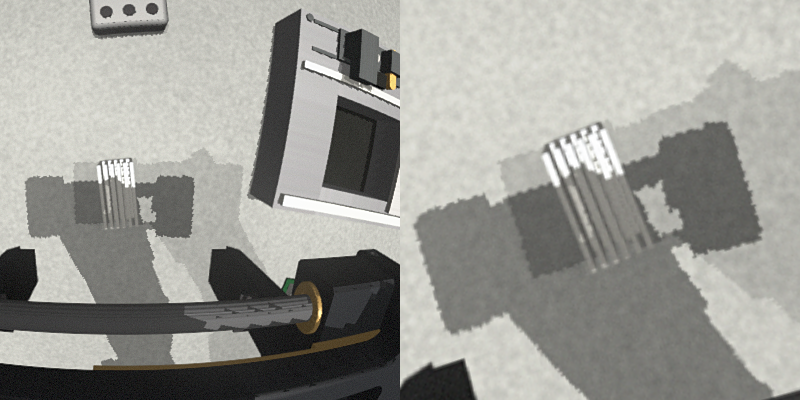

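The ortho view (right half) shows the sink top centred at (599,197), which is world (0.4615, 0.3205) at yaw about 22°. The 65 mm measured length matches the given size. I'll rotate, centre, descend and grip.

Call:
{"fn": "send_rows", "kwargs": {"moves": [[3,-0.35,0.1,-0.084,0,0,1],[3.5,0,0,0,0,0,1],[3.5,0,0,0,0,0,1],[3.5,0,0,0,0,0,1],[2.5,0,0,0,0,0,1],[1.5,0,0,0,0,0,1],[1,0,0,0,0,0,1],[0.5,0,0,0,0,0,1],[0,0,0,0,0,0,1],[0,0,0,0,0,0,0]]}}

```text
clock: 4.75
tool_pos: [0.4615, 0.3213, 0.0096]
ee_rot: [[0.001, 0.374, -0.927], [0.001, -0.927, -0.374], [-1.0, -0.0, -0.002]]
force: [-0.2, 0.4, -1.1]
width: 0.0834
```

Call:
{"fn": "send_rows", "kwargs": {"moves": [[0,0,0,0,0,0,0],[0,0,0,0,0,0,0],[0,0,0,0,0,0,0],[0,0,0,0,0,0,0],[0,0,0,0,0,0,0],[0,0,0,0,0,0,0],[0,0,0,0,0,0,0],[0,0,0,0,0,0,0]]}}

```text
clock: 5.42
tool_pos: [0.4608, 0.321, 0.0087]
ee_rot: [[0.0, 0.375, -0.927], [0.0, -0.927, -0.375], [-1.0, -0.0, -0.0]]
force: [-0.3, 0.9, 0.7]
width: 0.0338
```

Call:
{"fn": "send_rows", "kwargs": {"moves": [[-2,0,0,0,0,0,0],[-4,0,0,0,0,0,0],[-4,0,0,0,0,0,0],[-4,0,0,0,0,0,0],[-2,3.5,-0.4,0,0,0,0],[0,3.9,-0.4,0,0,0,0],[0,3.9,-0.4,0,0,0,0],[0,3.9,-0.4,0,0,0,0],[0,0,0,0.12,0,0,0],[0,0,0,0.12,0,0,0]]}}

```text
clock: 6.25
tool_pos: [0.534, 0.1808, 0.1684]
ee_rot: [[-0.0, 0.13, -0.992], [-0.002, -0.992, -0.13], [-1.0, 0.002, 0.0]]
force: [-0.7, 1.7, -1.4]
width: 0.0335
```

Call:
{"fn": "send_rows", "kwargs": {"moves": [[0,0,0,0.03,0,0,0],[0,0,0,0,0,0,0]]}}

```text
clock: 6.42
tool_pos: [0.532, 0.1861, 0.1684]
ee_rot: [[-0.001, 0.115, -0.993], [-0.0, -0.993, -0.115], [-1.0, 0.0, 0.001]]
force: [0.3, -0.1, -1.6]
width: 0.0337
```

```bash
cat > s2.py <<'E'
from h import *
np.set_printoptions(precision=4,suppress=True)
f=grab('wrist','w2.png')
for t,z in [('well',.062),('push_face',.1),('box',0)]:
    for r in manip.tip_of(t,'wrist')[:2]: print(t,round(r['p'],2),r['point'],onz(f,r['point'],z))
s=manip.state();print(s['clock'],s['tool_pos'],np.array(s['ee_rot']),s['width'])
xs=np.arange(.70,.45,-.000625);ys=np.arange(.25,-.25,-.000625)
m=np.array([[proj(f,(x,y,.062)) for y in ys] for x in xs],np.float32)
o=cv2.remap(f['frame'],m,None,cv2.INTER_LINEAR)[:400,:800]
cv2.imwrite('pics/w2o.png',o[:,:,::-1])
E
python3 s2.py
```

```text
well 0.83 [420.6, 152.6] [0.5928 0.0783 0.062 ]
well 0.22 [441.8, 145.8] [0.6019 0.0594 0.062 ]
box 0.89 [441.0, 144.6] [0.6031 0.0275 0.    ]
6.6167 [0.5321 0.1866 0.1686] [[-0.0004  0.1167 -0.9932]
 [ 0.0001 -0.9932 -0.1167]
 [-1.     -0.0001  0.0004]] 0.03364440973142661
```

View pics/w2o.png

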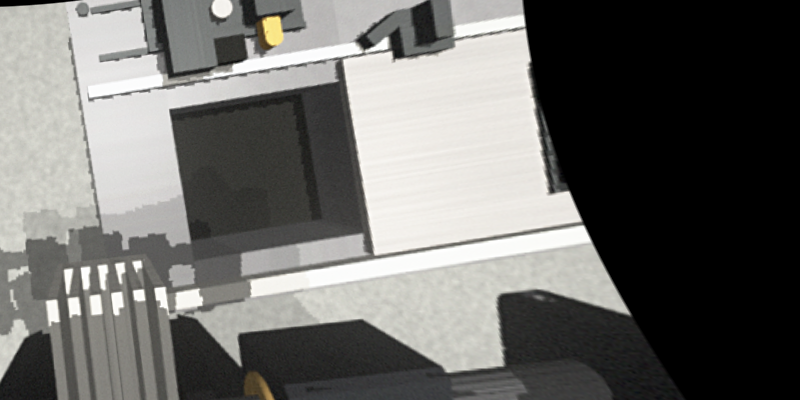

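The ortho view at deck height puts the well's left corners at about (170,110) and (194,262), with the gate edge at column 357. That gives a well centre near (270,172), world (0.5926, 0.080), and box yaw about 9°. The network's well estimate agrees within 3 mm. Going over the well now.

Call:
{"fn": "send_rows", "kwargs": {"moves": [[0,3.0,-1.2,0,0,0,0],[0,3.7,-1.6,0,0,0,0],[0,3.0,-1.3,0,0,0,0],[0,1.6,-0.7,0,0,0,0],[1,0,0,-0.04,0,0,0],[2,0,0,0,0,0,0],[2,0,0,0,0,0,0],[0,0,0,0,0,0,0]]}}

```text
clock: 7.28
tool_pos: [0.5904, 0.079, 0.1154]
ee_rot: [[-0.007, 0.155, -0.988], [-0.001, -0.988, -0.155], [-1.0, -0.0, 0.007]]
force: [-1.2, 0.0, -2.1]
width: 0.0337
```

Run:
```python
from h import *
s=manip.state();print(s['clock'],s['tool_pos'],s['ee_rot'][0],s['joint_pos'],s['width'])
f=grab('wrist','w3.png')
```

```text
7.2833 [0.59035388 0.07896348 0.11540748] [-0.00680218  0.15498881 -0.98789281] [ -9.34327606  46.80649643  -4.73867086 100.53674323   6.24876486
  33.30533078 -98.92684553] 0.033691913813134876
```

View pics/w3.png

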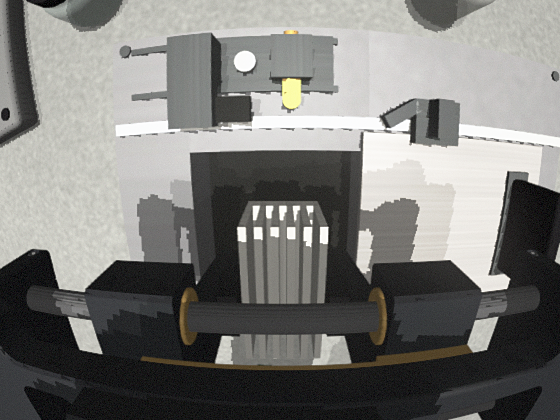

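The sink (columns 238–328) sits between the well's left rim (190) and the gate edge (362), lined up with the walls. I'll lower it and slow down near the floor.

Call:
{"fn": "send_rows", "kwargs": {"moves": [[2,0,0,0,0,0,0],[2.5,0,0,0,0,0,0],[1.5,0,0,0,0,0,0],[1,0,0,0,0,0,0],[1,0,0,0,0,0,0],[0.4,0,0,0,0,0,0],[0.3,0,0,0,0,0,0],[0,0,0,0,0,0,0]]}}

```text
clock: 8.0
tool_pos: [0.5934, 0.0792, 0.0319]
ee_rot: [[0.001, 0.153, -0.988], [0.0, -0.988, -0.153], [-1.0, 0.0, -0.001]]
force: [0.3, 1.0, -2.3]
width: 0.0339
```

Call:
{"fn": "send_rows", "kwargs": {"moves": [[0.3,0,0,0,0,0,0],[0.2,0,0,0,0,0,0],[0.2,0,0,0,0,0,0],[0,0,0,0,0,0,0]]}}

```text
clock: 8.33
tool_pos: [0.593, 0.0791, 0.0246]
ee_rot: [[-0.0, 0.153, -0.988], [-0.0, -0.988, -0.153], [-1.0, 0.0, 0.0]]
force: [0.3, 0.6, -2.1]
width: 0.0339
```

Call:
{"fn": "send_rows", "kwargs": {"moves": [[0.2,0,0,0,0,0,0],[0.2,0,0,0,0,0,0],[0.1,0,0,0,0,0,0],[0.1,0,0,0,0,0,0],[0,0,0,0,0,0,0]]}}

```text
clock: 8.75
tool_pos: [0.593, 0.0791, 0.0185]
ee_rot: [[-0.0, 0.153, -0.988], [-0.0, -0.988, -0.153], [-1.0, 0.0, 0.0]]
force: [0.6, 0.0, -2.1]
width: 0.0339
```

Call:
{"fn": "send_rows", "kwargs": {"moves": [[0.1,0,0,0,0,0,0],[0.1,0,0,0,0,0,0],[0,0,0,0,0,0,0]]}}

```text
clock: 9.0
tool_pos: [0.5932, 0.0791, 0.0168]
ee_rot: [[0.0, 0.153, -0.988], [-0.0, -0.988, -0.153], [-1.0, 0.0, -0.0]]
force: [0.1, -0.6, -2.6]
width: 0.0341
```

Call:
{"fn": "send_rows", "kwargs": {"moves": [[0.05,0,0,0,0,0,0],[0.05,0,0,0,0,0,0],[0,0,0,0,0,0,0]]}}

```text
clock: 9.25
tool_pos: [0.5932, 0.0791, 0.0167]
ee_rot: [[0.0, 0.153, -0.988], [-0.0, -0.988, -0.153], [-1.0, 0.0, -0.0]]
force: [-1.7, -0.7, 7.2]
width: 0.0339
```

Contact at z = 16.7 mm, the expected floor height. I'll open only part way, because fully open fingers (123 mm) would hit the 112 mm well.

Call:
{"fn": "send_rows", "kwargs": {"moves": [[0,0,0,0,0,0,0.55],[0,0,0,0,0,0,0.55],[0,0,0,0,0,0,0.55],[0,0,0,0,0,0,0.55]]}}

```text
clock: 9.58
tool_pos: [0.5931, 0.0791, 0.0156]
ee_rot: [[0.0, 0.153, -0.988], [-0.0, -0.988, -0.153], [-1.0, 0.0, -0.0]]
force: [-0.8, -0.1, 1.0]
width: 0.0487
```

Call:
{"fn": "send_rows", "kwargs": {"moves": [[-1,0,0,0,0,0,0.55],[-2,0,0,0,0,0,0.55],[-3,0,0,0,0,0,0.55],[-4,0,0,0,0,0,0.55],[-4,0,0,0,0,0,0.3],[-1,0,0,0,0,0,0],[0,0,0,0,0,0,0]]}}

```text
clock: 10.17
tool_pos: [0.5957, 0.0795, 0.17]
ee_rot: [[0.008, 0.153, -0.988], [0.001, -0.988, -0.153], [-1.0, -0.0, -0.008]]
force: [-0.4, -0.0, -1.4]
width: 0.0305
```

```bash
cat > s4.py <<'E'
from h import *
np.set_printoptions(precision=4,suppress=True)
f=grab('wrist','w4.png')
for t,z in [('well',.062),('push_face',.1),('box',0),('sink_center',.028)]:
    for r in manip.tip_of(t,'wrist')[:1]: print(t,round(r['p'],2),r['point'],onz(f,r['point'],z))
s=manip.state();print(s['clock'],s['tool_pos'],np.array(s['ee_rot']),s['width'])
E
python3 s4.py
```

```text
push_face 0.78 [494.3, 224.6] [ 0.6195 -0.0929  0.1   ]
box 0.81 [336.1, 193.5] [0.6035 0.0261 0.    ]
sink_center 0.7 [282.6, 201.7] [0.5935 0.079  0.028 ]
10.4167 [0.5917 0.0789 0.1638] [[-0.0038  0.1534 -0.9882]
 [-0.0008 -0.9882 -0.1534]
 [-1.      0.0003  0.0038]] 0.011026070232677048
```

View pics/w4.png

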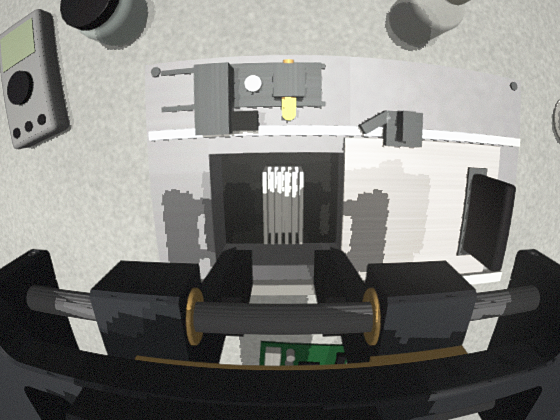

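The sink stands upright in the well (fins at columns 263–303, rows 168–244), clear of the rims and below the deck. The handle is at columns 466–515. Next I go behind the handle with the fingers shut.

Call:
{"fn": "send_rows", "kwargs": {"moves": [[0,3,0,0,0,0,0],[0,4,0,0,0,0,0],[0,4,0,0,0,0,0],[0,4,0,0,0,0,0],[0,4,0,0,0,0,0],[0,3.2,0,0,0,0,0],[0,0,0,0,0,0,0],[0,0,0,0,0,0,0]]}}

```text
clock: 11.08
tool_pos: [0.6258, -0.1434, 0.1637]
ee_rot: [[-0.003, 0.148, -0.989], [-0.001, -0.989, -0.148], [-1.0, 0.0, 0.003]]
force: [0.5, -0.1, -0.5]
width: 0.0004
```

```bash
sed -i 's/w4/w5/' s4.py; python3 s4.py
```

```text
well 0.75 [48.4, 208.0] [0.5944 0.0794 0.062 ]
push_face 0.65 [206.5, 222.1] [ 0.6199 -0.0913  0.1   ]
box 0.58 [118.4, 191.8] [0.6023 0.0297 0.    ]
sink_center 0.95 [67.9, 201.2] [0.5923 0.0791 0.028 ]
11.3333 [ 0.627  -0.1377  0.1653] [[-0.0009  0.1564 -0.9877]
 [ 0.0014 -0.9877 -0.1564]
 [-1.     -0.0015  0.0006]] 0.00043778743316853086
```

View pics/w5.png

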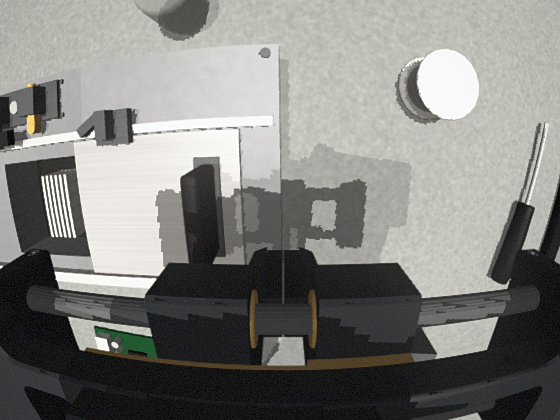

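The handle spans columns 182–218, the shut fingers are at about 283, and there's roughly 30 mm of gap to the push face. The approach line matches in x. Lowering, then creeping forward.

Call:
{"fn": "send_rows", "kwargs": {"moves": [[1.5,0,0,0,0,0,0],[3,0,0,0,0,0,0],[2,0,0,0,0,0,0],[1.2,0,0,0,0,0,0],[0,-0.8,0,0,0,0,0],[0,-0.8,0,0,0,0,0],[0,0,0,0,0,0,0]]}}

```text
clock: 11.92
tool_pos: [0.6256, -0.1206, 0.0899]
ee_rot: [[0.002, 0.157, -0.988], [0.002, -0.988, -0.157], [-1.0, -0.002, -0.002]]
force: [0.7, 1.0, 0.3]
width: 0.0002
```

Call:
{"fn": "send_rows", "kwargs": {"moves": [[0,-0.4,0,0,0,0,0],[0,-0.4,0,0,0,0,0],[0,-0.4,0,0,0,0,0],[0,-0.4,0,0,0,0,0],[0,-0.4,0,0,0,0,0],[0,0,0,0,0,0,0]]}}

```text
clock: 12.42
tool_pos: [0.622, -0.1057, 0.0893]
ee_rot: [[0.001, 0.153, -0.988], [-0.002, -0.988, -0.153], [-1.0, 0.002, -0.001]]
force: [0.4, -3.9, 2.6]
width: 0.0007
```

Call:
{"fn": "send_rows", "kwargs": {"moves": [[0,-0.5,0,0,0,0,0],[0,-0.6,0,0,0,0,0],[0,-0.6,0,0,0,0,0],[0,-0.6,0,0,0,0,0],[0,-0.6,0,0,0,0,0],[0,-0.6,0,0,0,0,0],[0,-0.6,0,0,0,0,0],[0,-0.6,0,0,0,0,0],[0,-0.5,0,0,0,0,0],[0,0,0,0,0,0,0]]}}

```text
clock: 13.25
tool_pos: [0.6136, -0.0539, 0.0892]
ee_rot: [[0.0, 0.153, -0.988], [-0.001, -0.988, -0.153], [-1.0, 0.001, -0.0]]
force: [-0.2, -2.9, 1.4]
width: 0.0003
```

Call:
{"fn": "send_rows", "kwargs": {"moves": [[0,-0.4,0,0,0,0,0],[0,-0.4,0,0,0,0,0],[0,-0.4,0,0,0,0,0],[0,-0.4,0,0,0,0,0],[0,-0.4,0,0,0,0,0],[0,0,0,0,0,0,0]]}}

```text
clock: 13.75
tool_pos: [0.6108, -0.0369, 0.0892]
ee_rot: [[0.001, 0.151, -0.989], [-0.004, -0.989, -0.151], [-1.0, 0.004, -0.0]]
force: [1.0, -6.8, 5.1]
width: 0.0001
```

Call:
{"fn": "send_rows", "kwargs": {"moves": [[0,-0.3,0,0,0,0,0],[0,-0.3,0,0,0,0,0],[0,-0.3,0,0,0,0,0],[0,-0.3,0,0,0,0,0]]}}

```text
clock: 14.08
tool_pos: [0.6089, -0.0252, 0.0892]
ee_rot: [[0.0, 0.15, -0.989], [-0.004, -0.989, -0.15], [-1.0, 0.004, 0.0]]
force: [0.2, -7.1, 4.4]
width: 0.0
```

Call:
{"fn": "send_rows", "kwargs": {"moves": [[0,-0.3,0,0,0,0,0],[0,-0.3,0,0,0,0,0],[0,-0.3,0,0,0,0,0]]}}

```text
clock: 14.33
tool_pos: [0.6074, -0.0162, 0.0891]
ee_rot: [[0.0, 0.15, -0.989], [-0.004, -0.989, -0.15], [-1.0, 0.004, 0.0]]
force: [0.1, -6.2, 4.8]
width: 0.0003
```

Call:
{"fn": "send_rows", "kwargs": {"moves": [[0,-0.2,0,0,0,0,0],[0,-0.2,0,0,0,0,0],[0,-0.2,0,0,0,0,0]]}}

```text
clock: 14.58
tool_pos: [0.6064, -0.0101, 0.0892]
ee_rot: [[0.0, 0.151, -0.989], [-0.004, -0.989, -0.151], [-1.0, 0.004, 0.0]]
force: [-0.5, -7.4, 3.7]
width: 0.0004
```

Call:
{"fn": "send_rows", "kwargs": {"moves": [[0,-0.2,0,0,0,0,0],[0,-0.2,0,0,0,0,0],[0,-0.2,0,0,0,0,0]]}}

```text
clock: 14.83
tool_pos: [0.6055, -0.0045, 0.0891]
ee_rot: [[0.0, 0.15, -0.989], [-0.004, -0.989, -0.15], [-1.0, 0.004, 0.001]]
force: [-0.5, -8.8, 5.1]
width: 0.0006
```

Call:
{"fn": "send_rows", "kwargs": {"moves": [[0,-0.2,0,0,0,0,0],[0,-0.2,0,0,0,0,0]]}}

```text
clock: 15.0
tool_pos: [0.605, -0.0019, 0.0892]
ee_rot: [[0.0, 0.15, -0.989], [-0.006, -0.989, -0.15], [-1.0, 0.006, 0.001]]
force: [0.7, -12.1, 5.3]
width: 0.0003
```

Call:
{"fn": "send_rows", "kwargs": {"moves": [[0,-0.2,0,0,0,0,0],[0,-0.2,0,0,0,0,0]]}}

```text
clock: 15.17
tool_pos: [0.6047, 0.0, 0.0893]
ee_rot: [[0.001, 0.148, -0.989], [-0.008, -0.989, -0.148], [-1.0, 0.008, 0.0]]
force: [0.5, -14.1, 4.4]
width: 0.0006
```

Call:
{"fn": "send_rows", "kwargs": {"moves": [[0,-0.2,0,0,0,0,0],[0,-0.1,0,0,0,0,0]]}}

```text
clock: 15.33
tool_pos: [0.6044, 0.0016, 0.0893]
ee_rot: [[0.001, 0.147, -0.989], [-0.01, -0.989, -0.147], [-1.0, 0.01, 0.0]]
force: [1.0, -17.3, 4.5]
width: 0.0006
```

Run:
```python
from h import *
s=manip.state();print(s['clock'],s['tool_pos'],s['force'])
f=grab('wrist','w6.png')
cv2.imwrite('pics/w6.png',cv2.resize(f['frame'][:260,:400,::-1],None,fx=2,fy=2))
```

```text
15.3333 [0.60438514 0.0016306  0.08928171] [  0.978704   -17.31780461   4.48790044]
```

View pics/w6.png

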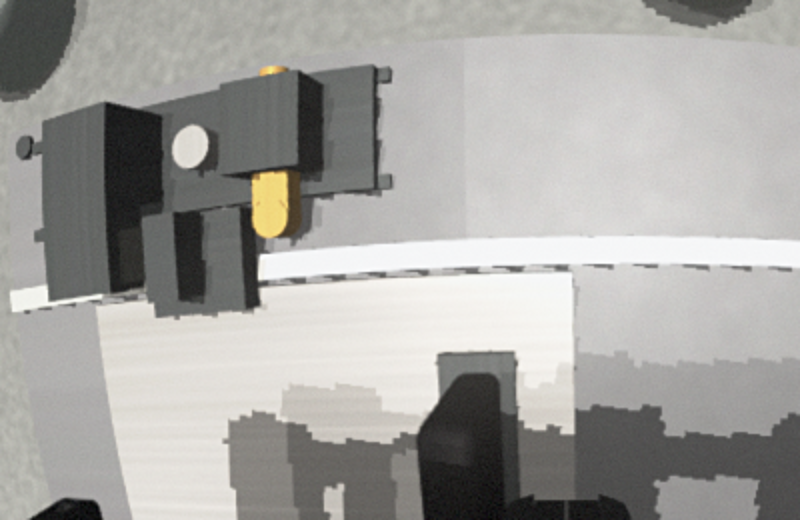

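The tab (columns 142–258) is now past the brass bolt (252–300), and the bolt is sprung out behind it. Force is 17 N, which counts as safely behind. I'll back off gently and lift clear.

Call:
{"fn": "send_rows", "kwargs": {"moves": [[0,0.5,0,0,0,0,0],[0,0.8,0,0,0,0,0],[0,1.5,0,0,0,0,0],[0,2,0,0,0,0,0],[0,1,0,0,0,0,0],[-3,0,0,0,0,0,0],[-4,0,0,0,0,0,0],[-3,0,0,0,0,0,0],[0,0,0,0,0,0,0],[0,0,0,0,0,0,0]]}}

```text
clock: 16.22
tool_pos: [0.6138, -0.0464, 0.1904]
ee_rot: [[0.004, 0.154, -0.988], [0.001, -0.988, -0.154], [-1.0, -0.001, -0.004]]
force: [-0.5, -0.0, -0.3]
width: 0.0006
```

Run:
```python
from h import *
s=manip.state();print(s['clock'],s['tool_pos'],s['force'])
f=grab('wrist','w7.png')
for r in manip.tip_of('push_face','wrist')[:1]: print(r['p'],onz(f,r['point'],.1))
cv2.imwrite('pics/w7.png',cv2.resize(f['frame'][:260,:400,::-1],None,fx=2,fy=2))
for c in ['scene','top']:
    f=grab(c)
    for t,z in dict(transformer_center=.027,spool=0,flux=0,screws=0,board=0,meter=0).items():
        for r in manip.tip_of(t,c)[:1]: print(c,t,np.round(onz(f,r['point'],z),3))
```

```text
16.2167 [ 0.61378931 -0.04637221  0.19038046] [-0.54312934 -0.03132483 -0.27820108]
0.65 [0.6035444  0.01372628 0.1       ]
scene transformer_center [ 0.446 -0.322  0.027]
scene spool [ 0.749 -0.264  0.   ]
scene flux [ 0.788 -0.025  0.   ]
scene screws [0.766 0.281 0.   ]
scene board [0.373 0.015 0.   ]
scene meter [0.698 0.389 0.   ]
top transformer_center [ 0.462 -0.316  0.027]
top spool [ 0.75  -0.268  0.   ]
top screws [0.759 0.278 0.   ]
top board [0.373 0.016 0.   ]
top meter [0.703 0.395 0.   ]
```

View pics/w7.png

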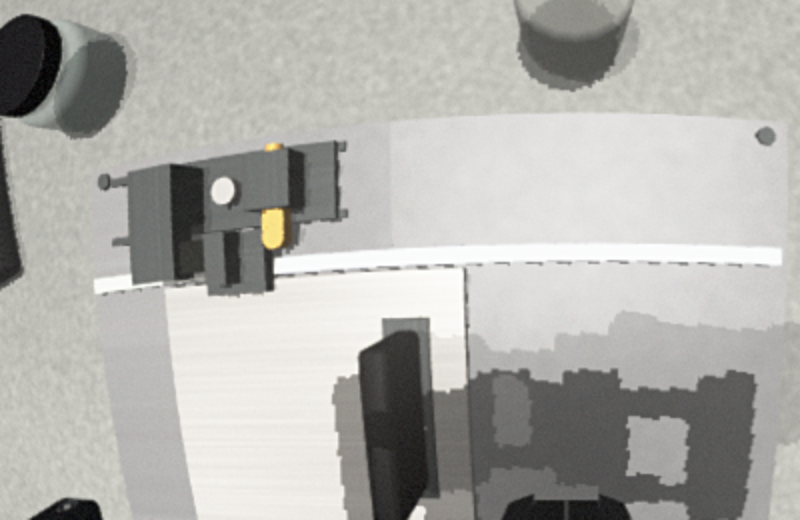

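The bolt's exposed length relative to its block is the same as in the open state (about 0.67), so it is sprung out. The tab edge overlaps it slightly in this oblique view, so I'll take one look from straight above to settle it.

Call:
{"fn": "send_rows", "kwargs": {"moves": [[-1,-2.5,0,0,0,0,0],[0,-4,0,0,0,0,0],[0,-4,0,0,0,0,0],[0,-2,0,0,0,0,0],[0,0,0,0,0,0,0],[0,0,0,0,0,0,0]]}}

```text
clock: 17.52
tool_pos: [0.5933, 0.0779, 0.1988]
ee_rot: [[0.0, 0.157, -0.988], [0.0, -0.988, -0.157], [-1.0, -0.0, -0.0]]
force: [0.2, -0.7, -0.7]
width: 0.0006
```

Run:
```python
from h import *
s=manip.state();print(s['clock'],s['tool_pos'],s['force'])
f=grab('wrist')
cv2.imwrite('pics/w8.png',cv2.resize(f['frame'][60:260,140:400,::-1],None,fx=3,fy=3))
```

```text
17.5167 [0.5933241  0.07792167 0.19884321] [ 0.17179743 -0.74743339 -0.69949851]
```

View pics/w8.png

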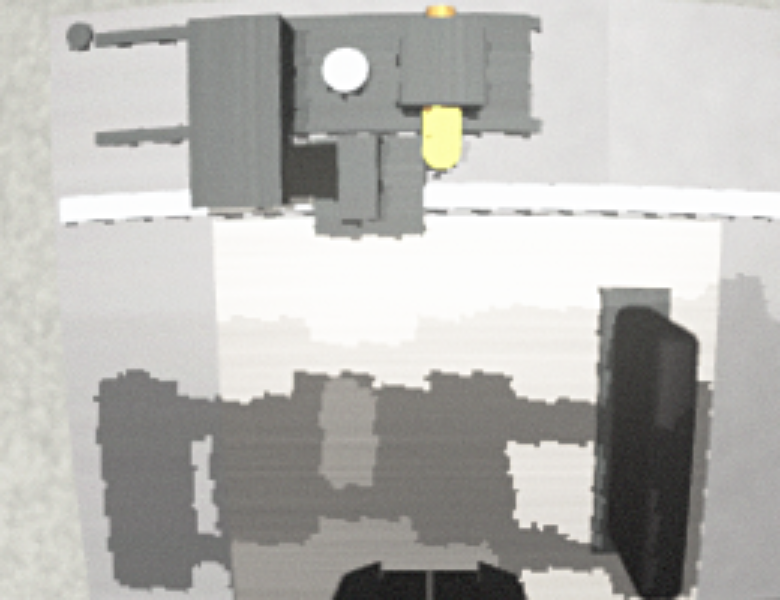

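From above, the tab's rear edge (column 425) rests against the bolt (423–463), which is fully out. The gate is latched, the gripper is clear and the force is about zero.

```bash
python3 -c "
from cell import manip; print(manip.sign_off(), manip.state()['clock'])"
```

```text
the job is handed in; nothing more can be done
the job is handed in; nothing more can be done
```

The heat sink is in the well and the gate is shut with the catch latched. I handed the job in at about 17.5 s on the robot's clock.

- **Heat sink:** I gripped it across its 34 mm width and lowered it until I felt the well floor, a contact of about 9 N. I opened the fingers only part way to release it. The next picture showed it upright in the well and clear of the rims.
- **Gate:** I pushed the handle in small steps with the fingers shut. The highest force read was 17.3 N along the push, within the 15–20 N range. The force climbed steadily through the buffer, and I saw no distinct drop at the click. I judged the latching from the force level and the pictures.
- **Last checks:** From straight above, after backing off, the gate's tab rests against the bolt, which is fully sprung out. The arm was clear, with force under about 1 N.
- **Bystanders:** I re-measured six of them, and they agree with the start to about 15 mm, which is roughly the detectors' scatter. The top camera missed the flux bottle the second time, but the scene camera found it in place. I did not re-measure the screwdriver, and the arm never went near it.
- **Disagreement:** A slanted view after backing off made the bolt appear to overlap the tab, and the view from straight above settled it.

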